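Press a tool handle's cap home in the quick clamp

ROBOT

A 7-joint arm with a two-finger parallel gripper is mounted at the origin on the work surface. World frame = base frame: x ahead of the robot, y to its left, z up, the work surface at z = 0. Lengths are in mm, angles in rad, forces in N, time in s.
With the tool pointing down it reaches from about 425 to 875 mm from the base axis. Payload 4.7 kg.
Tool frame: the origin (TCP) lies midway between the tips of the shut fingers; the grasp point (between the pads) lies 19 mm behind it; z points along the fingers, y is the direction in which the jaws open and shut (so a half turn about z gives the same grasp; the last joint's range is limited). The gripper opens to 85 mm and grips with 20 to 120 N. Pads are 22 mm wide; open, the fingers measure 114 mm over their backs; the gripper's body (76 mm by 85 mm) begins 54 mm behind the grasp point. The pads swing forward as they close: fully open they stand 13 mm farther back than shut.
Start: joints at [1.344, 0.321, -0.07, 1.45, 0.023, 1.371, -0.057], TCP at [154.99, -631.271, 231.349] pointing down, gripper open.
Joint ranges: [-2.86, 2.86], [-0.3, 2.09], [-1.38, 1.24], [0.06, 2.45], [-1.56, 4.7], [0.09, 2.05], [-2.69, 2.69]. Speed limits (rad/s): [2.57, 2.57, 3.14, 3.14, 3.14, 3.14, 3.14].

INTERFACE

Orientations are given as [roll, pitch, yaw] about the fixed x, y, z axes, in that order (R = Rz(yaw) Ry(pitch) Rx(roll)).
In Python, from bench import arm gives the robot as it stands.
- The arm moves only by the tool jog_arm, never from a script. Its argument "plan" is text: rows parted by semicolons, each of 5 numbers parted by spaces: the shift along the world's x, y, z in units of 40 mm (1.0 is 40 mm), then the turn about the world's z in units of 5 degrees (1.0 is 5 degrees), then the closure, from -1 (fully open) to 1 (shut). A call has 1 to 12 rows; each row is the pose to reach, as a shift and turn from the pose commanded when the call began; what a row does not reach only later rows make up. A row lasts 1/12 s, in which the tool goes at most 41.7 mm and 7.16 degrees, less where a joint would pass 70% of its speed; a pose out of reach is approached as far as the arm can. A call with a gripper value outside its range is refused whole. The fingers move at their own pace and stop on an object; "squeeze" is the grip in N (left out, the last holds). Time passes only in rows, so rows that repeat a pose let the fingers close. It gives the time, the measured TCP pose, the force and the opening at its end, in the units of the state.
- arm.sense(): the state, without advancing time (a new reading comes with each control period).
- arm.read_camera(name): name is "side" or "top" or "wrist"; returns a dict with "pixels" (480x640x3 uint8, red, green, blue), "fx", "fy", "cx", "cy" (pixels), "R" (3x3) and "t" (3): a world point X has camera coordinates R X + t; the wrist camera has in their place "T_tool_cam" (4x4, takes a point from camera to tool coordinates, whose origin is the TCP and whose axes are the flange's). Camera axes: x right, y down, z forward; pixel columns grow to the right and rows downward; lengths in mm; the calibration is good to about 2 mm. A picture is of the moment at which its call begins: read the wrist's pose just before it. There is no depth.
- arm.hand_in(): hands the job in, once; it reports no verdict.
Trained networks look in a picture, given as the dict that the camera call returned (one of the last four; its "shot" number tells which), for a name from the list of things; names that differ only in an ending like _2 or _b are one class to them, and where a whole thing is asked for, a point or a joint stands for the part that bears it (a point fixed in the world has none). Each returns a list of dicts, best first, with "conf" (0 to 1); they miss things now and then, are a little off and sometimes report something else, mostly with a low value. They report only what shows in the picture. A call takes as long as a camera call. They do not tell look-alikes from the thing itself.
- arm.search_frame(picture, label): "position" ([row, column] in pixels, amid what is visible of it).
- arm.mark_of(picture, label): "position" ([row, column] in pixels: a listed point, or the origin of a listed thing).
The state is a dict: "t": time; "q": joint angles; "qvel": joint speeds; "effort": joint torques, N m; "ee_pos": TCP position; "tool_rot": TCP orientation; "wrist_force": force on the tool from outside, world axes, zero at the start; "ft_torque": the same for the moment, N m; "width": opening from 0.0 (shut) to 1.0 (fully open).
Only numpy, scipy, OpenCV 4.12 (cv2) and the standard library are available. Lean on these libraries where they do the work, as an engineer would, in place of code of your own. Each camera call takes 0.05 s, during which the arm holds its last target.

TASK

Take the wooden handle with the half-driven metal cap out of the crate and lay it in the clamp's cradle, cap towards the moving jaw, and let go of it. Squeeze the clamp's trigger again and again until the jaw has driven the cap fully home on the handle's shoulder, then press the release tab so that the jaw springs fully open. Leave the handle lying in the cradle, and leave everything else where it is.

Things in the scene. Friction and masses are not known exactly. Their poses are not given: they have to be found in the camera images.
- handle: Part to work on: wooden tool handle with a proud metal cap, the only piece with a cap, lying flat in the crate (axis 24 mm over the table). Origin mid grip, on the long axis; x runs towards the cap. Sections: butt 32 x 32 mm at x -58..-42, grip 24 x 24 at -42..42, shoulder 28 x 28 at 42..50, then an 18 mm square tenon for the cap. 0.15 kg.
- cap_end (a point): Centre of the cap's flat outer end, on the handle's axis: 72 mm from the handle's origin with the cap fully home on the shoulder, 81 to 86 mm at the start. Cap 32 x 32 mm, 22 mm long; it slides stiffly (about 7 N) along the handle and stays where it is left.
- clamp: Ratchet quick clamp bolted down on a 380 x 80 x 12 mm steel base. Origin on the table under the face of the fully open jaw; x is the way the jaw walks, towards the fixed anvil block (face at x 170 mm, 50 mm wide, top z 64), z up. Black housing x -132..-20 mm, 44 mm wide, top z 56. All of it but grip and trigger lies below z 66.
- cradle (a point): Middle of the cradle, on the clamp's axis at x 105 mm, z 45 mm: where the handle's origin belongs, cap towards the jaw. Two rests, 8 mm thick, at clamp x 76 and 134 mm, open between; each has a notch 27 mm wide, floor at z 33 mm, with flared lips up to z 55 mm (50 mm over all). The handle's origin may lie at x 98 to 112 mm (112: butt on the anvil).
- jaw: Moving jaw: dark steel plate, 36 mm wide, z 20 to 62 mm, on a toothed bar. Origin on the table under its face, so its x in the clamp's frame is its advance: 0 fully open, 50 mm at most, 0 or 8 at the start, 40 when the cap is home. A ratchet (8 mm teeth) holds it; once the tab is pressed a light spring (2 to 3 N) draws it fully open.
- grip_back (a point): Middle of the back face of the clamp's fixed grip, 100 mm over the table: an upright black post 16 mm thick (clamp x -100..-84 mm), 26 mm wide, top at z 118 mm. The trigger stands in front of it; both are pinched together from above, fingers closing along the clamp's x.
- trigger_grip (a point): Middle of the trigger's front face, 100 mm over the table, 52 mm from the grip's back face at rest, about 33 mm when fully squeezed. Upright black lever, 12 mm thick, 24 mm wide, top at z 118 mm, pivot at z 20 mm. A full squeeze towards the grip (clamp -x) walks the jaw on by one 8 mm tooth (while held squeezed up to 12 mm, it then settles back onto the tooth); the first third is idle. Let go, it springs back.
- trigger (a joint): Trigger angle, 0 at rest to 0.25 rad fully squeezed. At the fingers it takes about 9 N while the jaw runs free, 16 N while the cap is being driven, rising to about 22 N at full squeeze once the cap is home. Squeezing harder does no harm: a sprung link keeps the jaw's push to about 15 N.
- tab_pad (a point): Middle of the top of the release tab: steel plate 24 x 30 mm behind the grip, at clamp x -152 mm, z 62 mm. Pressed straight down with 4 N (up to 10 N if the ratchet is loaded) it sinks up to 13 mm, turning about an axle 40 mm nearer the grip; at about 9 mm it frees the jaw. Springs up when let go.
- crate: Open wooden crate, 290 x 230 x 45 mm, walls and floor 8 mm; origin under its centre. It stands on one side, the clamp on the other, either way round. Four pieces lie in it side by side along its y, about 62 mm apart in its x, in any order.
- spare: Wooden handle of like size without a cap, in the crate; origin at its middle. To be left.
- squarebar: Square steel bar 135 x 22 x 22 mm in the crate; origin under its middle. To be left.
- flatbar: Flat steel bar 130 x 36 x 10 mm in the crate; origin under its middle. To be left.
- hammer: Hammer lying on the bench, 36 mm high. To be left.
- rasp: Rasp with a wooden handle lying on the bench. To be left.
- oilcan: Grey can, 70 mm across and 120 mm high, standing on the bench. To be left.
Mind the look-alikes: they are no part of the job. What is shaped like the handle but pink, red or yellow is not meant.

How it is judged (in metres and radians):
On the way, in this order (a step that is already met when the one before it is completed fails the run):
1. the handle lies in both rests of the cradle, cap towards the jaw, let go, with the cap still proud (x of handle in the frame of clamp between 0.096 and 0.115 m and y of handle in the frame of clamp between -0.005 and 0.005 m and z of handle in the frame of clamp between 0.041 and 0.049 m and angle between the x axis of handle and the x axis of clamp, either way round below 0.1 rad and contact force between the fingers and handle below 0.1 N and x of cap_end in the frame of handle above 0.077 m), for 0.2 s.
2. the jaw, driven by the squeezed trigger, presses the cap fully home (x of cap_end in the frame of handle below 0.0735 m and contact force between jaw and handle above 5 N and value of joint trigger above 0.06 rad), for 0.1 s.
At the end, for the whole second after the job is handed in: The cap is home (within 1.5 mm of the shoulder), the handle lies still in both rests of the cradle (origin at x = 96 to 115 mm of the clamp, within 5 mm sideways and 4 mm in height, within 0.1 rad of the clamp's axis), let go of, and the jaw is fully open (within 3 mm) (x of handle in the frame of clamp between 0.096 and 0.115 m and y of handle in the frame of clamp between -0.005 and 0.005 m and z of handle in the frame of clamp between 0.041 and 0.049 m and angle between the x axis of handle and the x axis of clamp, either way round below 0.1 rad and x of cap_end in the frame of handle below 0.0735 m and contact force between the fingers and handle below 0.1 N and x of jaw in the frame of clamp below 0.003 m and linear speed of handle below 0.02 m/s); the robot touches nothing.
It fails at once if another piece or tool is moved by more than 40 mm (distance of any of spare, squarebar, flatbar, hammer, rasp, oilcan from where it was at the start of the episode above 0.04 m).
It also fails if it takes over 72 s, if anything falls off the work surface, if the arm or the gripper's body presses on something with over 40 N, if the wrist force passes 120 N, or if a joint passes its speed limit or range.

## Working session

There is one attempt and no reset: what is moved stays moved. The work goes in short steps, Python scripts to look and compute and a tool call to move; the robot and the scene stay as the last step left them, time stands still between calls to the robot, and variables do not carry over. Pictures are saved under pics/ and viewed, and the job is handed in when it is done.

Besides the shell and the picture viewer there is one more tool, called after "Emit:" as name(argument=value, ...) on one line, values as JSON. jog_arm: Moves the arm, as the interface text tells. Its arguments: {"type":"object","properties":{"plan":{"type":"string"},"squeeze":{"type":"number"}},"required":["plan"]}

```bash
ls; mkdir -p pics; cat > h.py <<'E'
import numpy as np, cv2, json
from bench import arm
def save(p,name):
    cv2.imwrite('pics/'+name+'.png',cv2.cvtColor(p['pixels'],cv2.COLOR_RGB2BGR))
def ray(p,rc):
    r,c=rc
    d=np.array([(c-p['cx'])/p['fx'],(r-p['cy'])/p['fy'],1.])
    R=np.array(p['R']);t=np.array(p['t'])
    return -R.T@t, R.T@d
def atz(p,rc,z):
    o,d=ray(p,rc); return o+d*(z-o[2])/d[2]
def proj(p,X):
    x=np.array(p['R'])@np.array(X)+np.array(p['t']); return np.array([p['fy']*x[1]/x[2]+p['cy'],p['fx']*x[0]/x[2]+p['cx']])
E
python3 - <<'E'
from h import *
s=arm.sense(); print({k:np.round(v,3).tolist() for k,v in s.items()})
for n in ['top','side']:
    p=arm.read_camera(n); save(p,n+'0')
    print(n,-np.array(p['R']).T@np.array(p['t']))
    for l in ['handle','cap_end','clamp','cradle','jaw','grip_back','trigger_grip','tab_pad','crate','spare','squarebar','flatbar','hammer','oilcan','rasp']:
        print(l,[(np.round(d['position']).tolist(),round(d['conf'],2)) for d in arm.mark_of(p,l)][:3])
E
```

```text
pics
{'t': 0.0, 'q': [1.344, 0.322, -0.07, 1.452, 0.023, 1.371, -0.057], 'qvel': [-0.003, 0.001, 0.002, 0.001, -0.001, 0.002, 0.001], 'effort': [0.0, -49.358, -0.382, -31.434, 0.013, 0.012, -0.0], 'ee_pos': [154.795, -630.764, 230.236], 'tool_rot': [-3.14, 0.0, 0.241], 'wrist_force': [0.085, 0.436, -0.19], 'ft_torque': [-0.014, -0.04, -0.023], 'width': 1.003}
top [ 223.43439903  -10.2696974  1547.54338645]
handle [([241.0, 391.0], 0.91), ([313.0, 306.0], 0.85), ([350.0, 449.0], 0.78)]
cap_end [([334.0, 429.0], 0.68), ([295.0, 285.0], 0.62), ([288.0, 451.0], 0.6)]
clamp [([234.0, 250.0], 0.96)]
cradle [([234.0, 212.0], 0.55)]
jaw [([232.0, 251.0], 0.8)]
grip_back [([224.0, 280.0], 0.81)]
trigger_grip [([228.0, 262.0], 0.45), ([240.0, 507.0], 0.31)]
tab_pad [([227.0, 301.0], 0.6)]
crate [([258.0, 390.0], 0.81), ([233.0, 252.0], 0.32), ([231.0, 251.0], 0.15)]
spare [([239.0, 506.0], 0.58), ([268.0, 395.0], 0.56)]
squarebar [([290.0, 385.0], 0.66)]
flatbar [([225.0, 389.0], 0.74)]
hammer [([163.0, 266.0], 0.72), ([243.0, 394.0], 0.6)]
oilcan [([205.0, 148.0], 0.74), ([235.0, 249.0], 0.69)]
rasp [([240.0, 508.0], 0.86), ([233.0, 250.0], 0.26)]
side [-134.75480892  672.45692819  761.36200998]
handle [([226.0, 362.0], 0.9), ([210.0, 427.0], 0.86), ([244.0, 483.0], 0.8)]
cap_end [([245.0, 458.0], 0.52), ([218.0, 429.0], 0.49), ([307.0, 336.0], 0.48)]
clamp [([306.0, 256.0], 0.78)]
cradle [([312.0, 215.0], 0.56)]
jaw [([304.0, 257.0], 0.56)]
grip_back [([249.0, 281.0], 0.83)]
trigger_grip []
tab_pad [([250.0, 295.0], 0.65)]
crate [([240.0, 372.0], 0.58)]
spare [([238.0, 381.0], 0.66)]
squarebar [([250.0, 393.0], 0.82)]
flatbar [([229.0, 346.0], 0.82)]
hammer [([260.0, 211.0], 0.69)]
oilcan [([358.0, 127.0], 0.63), ([188.0, 417.0], 0.2)]
rasp [([188.0, 413.0], 0.6)]
```

View pics/top0.png

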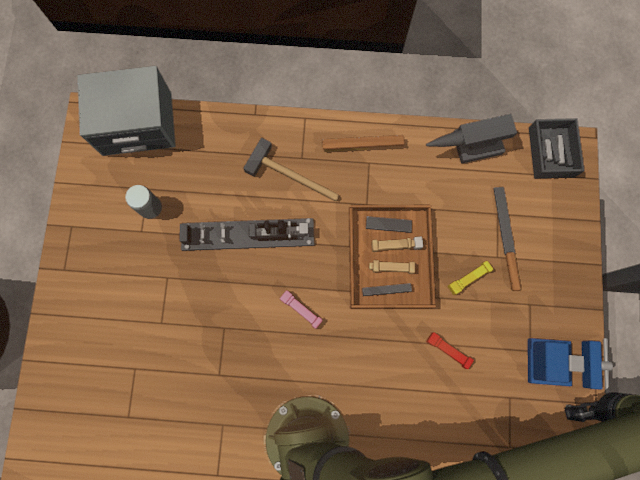

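View pics/side0.png

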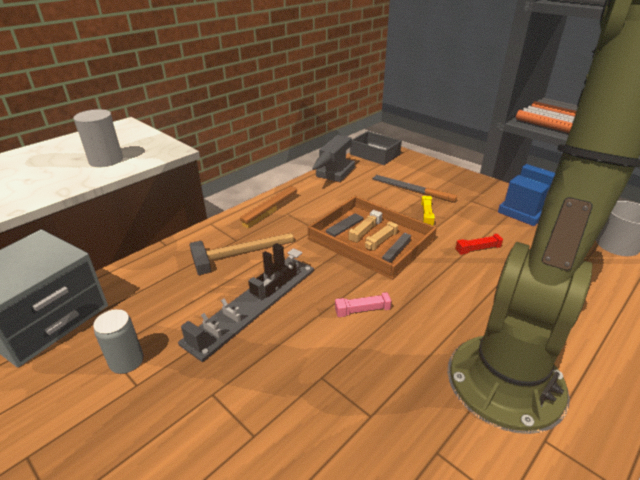

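```bash
python3 - <<'E'
import cv2
a=cv2.imread('pics/top0.png')
cv2.imwrite('pics/top0c.png',cv2.resize(a[180:345,330:470],None,fx=3.6,fy=3.6,interpolation=cv2.INTER_CUBIC))
cv2.imwrite('pics/top0d.png',cv2.resize(a[195:270,170:330],None,fx=5,fy=5,interpolation=cv2.INTER_CUBIC))
E
```

```text
(no output)
```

View pics/top0c.png

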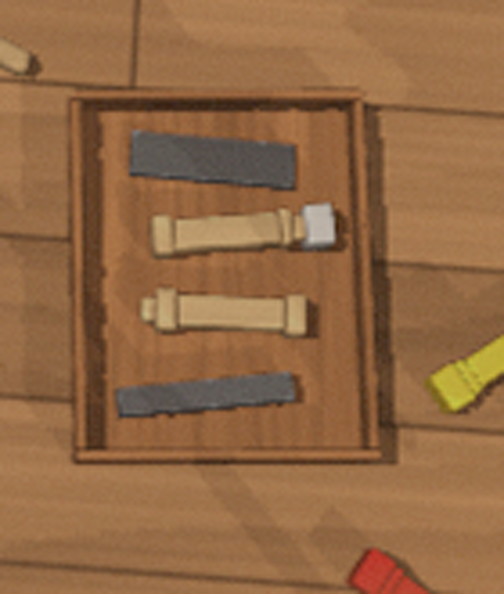

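View pics/top0d.png

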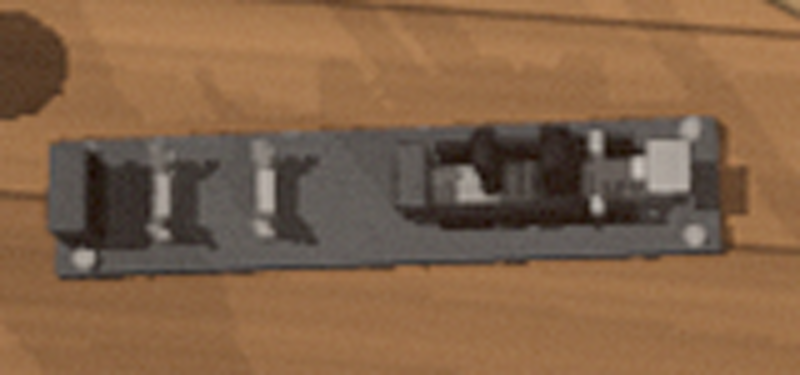

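```bash
python3 - <<'E'
from h import *
p=arm.read_camera('top')
def w(n,rc,z): print(n,np.round(atz(p,rc,z),1))
c=lambda x,y:(180+y/3.6,330+x/3.6)
d=lambda x,y:(195+y/5,170+x/5)
w('cap outer',c(336,226),24+16);w('butt end',c(152,235),24+16)
w('handle net',(241,391),24)
w('anvil left end top mid', d(50,190),64)
w('anvil top face', d(85,190),64)
w('rest1',d(160,190),45); w('rest2',d(265,190),45)
w('jaw left top',d(398,178),62)
w('tab mid',d(668,167),62)
w('tabright',d(690,167),62)
for n,q in [('TL',(50,142)),('TR',(718,117)),('BR',(722,250)),('BL',(58,276))]: w(n,d(*q),12)
w('post',d(557,160),118); w('trig',d(487,160),118)
for l,z in [('grip_back',100),('cradle',45),('tab_pad',62),('clamp',0),('jaw',0),('handle',24),('cap_end',24)]:
    for m in arm.mark_of(p,l)[:3]: w(l,m['position'],z)
s=arm.read_camera('wrist'); print(s['T_tool_cam'],s['fx'],s['cx'],s['cy']); save(s,'w0')
E
```

```text
cap outer [ 549.1 -286.7   40. ]
butt end [ 531.5 -144.8   40. ]
handle net [ 551.  -198.4   24. ]
anvil left end top mid [522.3 388.3  64. ]
anvil top face [523.7 369.   64. ]
rest1 [530.6 332.   45. ]
rest2 [534.9 273.4  45. ]
jaw left top [543.5 197.5  62. ]
tab mid [560.7  49.   62. ]
tabright [561.6  36.8  62. ]
TL [560.8 405.8  12. ]
TR [603.5  24.6  12. ]
BR [526.   16.6  12. ]
BL [483.4 391.5  12. ]
post [547.5 106.1 118. ]
trig [544.7 143.3 118. ]
grip_back [557.3 104.2 100. ]
grip_back [550.9  44.7 100. ]
grip_back [714.5 167.9 100. ]
tab_pad [560.3  62.   62. ]
clamp [554.1 192.    0. ]
clamp [615.1 502.6   0. ]
jaw [551.4 207.9   0. ]
handle [ 470.6 -435.8   24. ]
handle [343.3  27.6  24. ]
handle [ 536.  -202.8   24. ]
cap_end [ 295.3 -308.3   24. ]
cap_end [ 556.9 -291.6   24. ]
cap_end [ 429.2 -371.7   24. ]
[[ 9.58137120e-04 -9.47485196e-01 -3.19798195e-01  8.17564753e+01]
 [ 9.99999398e-01  1.07910817e-03 -2.01072045e-04  4.19583268e-01]
 [ 5.35609632e-04 -3.19797809e-01  9.47485659e-01 -1.42629484e+02]
 [ 0.00000000e+00  0.00000000e+00  0.00000000e+00  1.00000000e+00]] 404.8033792763437 316.28083361819114 237.41235088495105
```

Emit:
jog_arm(plan="0.8 0.9 0 1.3 -1; 1.6 1.8 0 2.6 -1; 2.4 2.7 0 3.9 -1; 3.2 3.6 0 5.2 -1; 4 4.5 0 6.5 -1; 4.8 5.4 0 7.8 -1; 5.6 6.3 0 9.1 -0.1; 6.4 7.2 0 10.4 -0.1; 7.2 8.1 0 11.7 -0.1; 8 9 0 13 -0.1; 8.8 9.9 0 14.3 -0.1; 9.6 10.7 0 15.6 -0.1", squeeze=40)

```text
t: 3.05
ee_pos: [488.9, -256.5, 231.8]
tool_rot: [3.141, 0.001, 1.608]
wrist_force: [0.3, -1.0, -0.1]
width: 0.55
```

Emit:
jog_arm(plan="0 0 0 1.1 -0.1; 0 0 0 1.1 -0.1;0 0 0 1.1 -0.1; 0 0 0 1.1 -0.1")

```text
t: 3.38
ee_pos: [486.9, -259.7, 231.2]
tool_rot: [-3.141, 0.001, 1.694]
wrist_force: [0.7, 0.0, -0.4]
width: 0.55
```

```bash
cat >> h.py <<'E'
from scipy.spatial.transform import Rotation as Ro
def wrist():
    s=arm.sense(); p=arm.read_camera('wrist'); 
    T=np.eye(4);T[:3,:3]=Ro.from_euler('xyz',s['tool_rot']).as_matrix();T[:3,3]=s['ee_pos']
    W=T@np.array(p['T_tool_cam']); Ri=W[:3,:3].T
    p['R']=Ri;p['t']=-Ri@W[:3,3]
    return s,p
E
python3 - <<'E'
from h import *
s,p=wrist(); save(p,'w1'); print(s['t'],s['ee_pos'],s['tool_rot'],s['width'],s['q'])
for l,z in [('handle',24),('cap_end',24),('spare',24),('flatbar',8),('squarebar',8)]:
    for m in arm.mark_of(p,l)[:2]: print(l,np.round(m['position']),m['conf'],np.round(atz(p,m['position'],z),1))
E
```

```text
3.3833 [ 486.93994097 -259.66207329  231.21462961] [-3.14092939e+00  5.19591150e-04  1.69360436e+00] 0.5496708554101861 [ 0.92511315  0.14593085 -0.53051652  1.68222525  0.07655971  1.33425272
  0.50405802]
handle [283.  67.] 0.95 [ 261.5 -370.3   24. ]
handle [134. 390.] 0.74 [ 541.  -196.8   24. ]
cap_end [232. 101.] 0.94 [ 295.7 -315.    24. ]
cap_end [296. 241.] 0.87 [ 426.2 -363.7   24. ]
spare [134. 314.] 0.56 [ 477.6 -204.7   24. ]
flatbar [134. 458.] 0.87 [ 602.9 -190.3    8. ]
squarebar [105. 241.] 0.74 [ 412.5 -189.6    8. ]
```

View pics/w1.png

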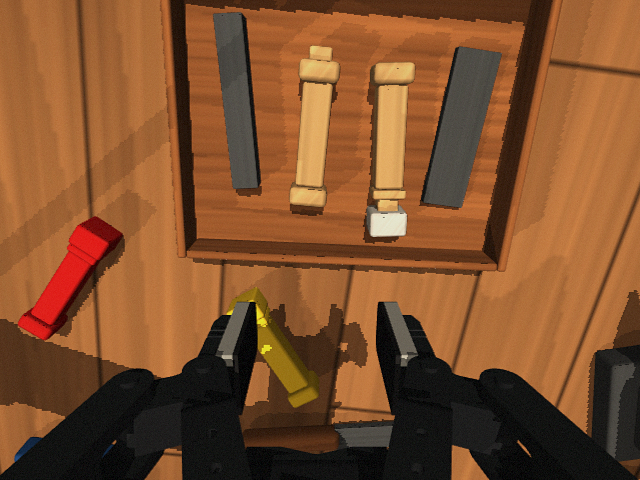

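```bash
python3 - <<'E'
import cv2
a=cv2.imread('pics/w1.png')
cv2.imwrite('pics/w1c.png',cv2.resize(a[50:250,340:520],None,fx=3,fy=3,interpolation=cv2.INTER_CUBIC))
E
```

```text
(no output)
```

View pics/w1c.png

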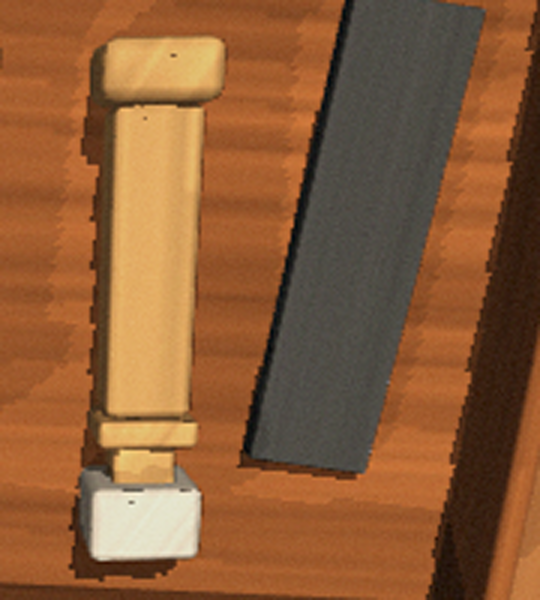

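```bash
python3 - <<'E'
from h import *
s,p=wrist()
f=lambda x,y:(50+y/3,340+x/3)
a=atz(p,f(159.5,108),36);b=atz(p,f(148.5,415),36)
print(a,b,(a+b)/2,np.linalg.norm(b-a),np.degrees(np.arctan2(*(b-a)[1::-1])))
c=atz(p,f(146,560),36); print(c, 'flat edge', atz(p,f(250,455),18),atz(p,f(350,0),18))
print(np.degrees(s['tool_rot'][2]),s['ee_pos'])
E
```

```text
[ 534.9377072  -159.10807226   36.        ] [ 546.97743148 -239.40092605   36.        ] [ 540.95756934 -199.25449915   36.        ] 81.1905002534233 -81.47216816180125
[ 554.16086183 -281.97452402   36.        ] flat edge [ 583.18811066 -250.82901534   18.        ] [ 583.55033583 -125.02899464   18.        ]
97.19086851972583 [ 487.45750342 -258.86376887  231.37114562]
```

Emit:
jog_arm(plan="0.4 0.5 -0.7 0.2 0.06; 0.9 1 -1.5 0.2 0.06; 1.34 1.48 -2.3 0.2 0.06; 1.34 1.48 -3.1 0.2 0.06; 1.34 1.48 -3.5 0.2 0.06; 1.34 1.48 -3.5 0.2 0.06; 1.34 1.48 -3.5 0.2 0.06")

```text
t: 4.32
ee_pos: [540.9, -199.1, 90.8]
tool_rot: [-3.14, -0.001, 1.715]
wrist_force: [0.2, 0.7, 0.2]
width: 0.473
```

```bash
python3 - <<'E'
from h import *
s,p=wrist(); save(p,'w2'); print(s['t'],s['ee_pos'],s['tool_rot'],s['width'])
E
```

```text
4.3167 [ 540.92486881 -199.06423459   90.82021923] [-3.14020201e+00 -1.02736016e-03  1.71523200e+00] 0.47349567462846726
```

View pics/w2.png

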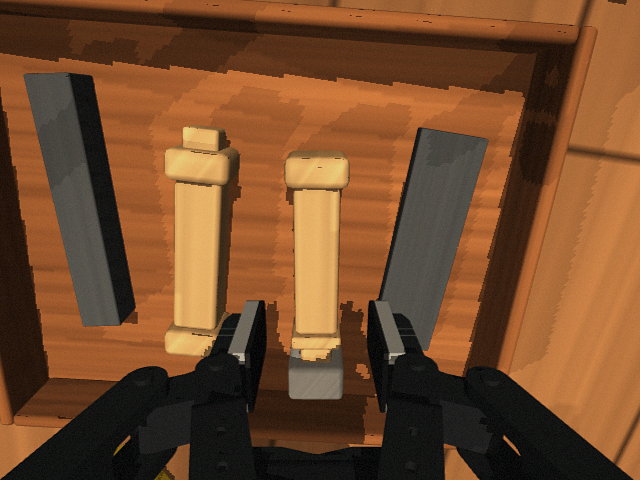

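Emit:
jog_arm(plan="0 0 -0.6 0 0.06; 0 0 -1.2 0 0.06; 0 0 -1.7 0 0.06; 0 0 -1.95 0 0.06; 0 0 -1.95 0 0.06; 0 0 -1.95 0 1; 0 0 -1.95 0 1; 0 0 -1.95 0 1;0 0 -1.95 0 1; 0 0 -1.95 0 1; 0 0 -1.95 0 1", squeeze=40)

```text
t: 5.28
ee_pos: [543.0, -199.6, 15.3]
tool_rot: [3.139, 0.002, 1.716]
wrist_force: [0.0, -0.3, 7.1]
width: 0.272
```

Emit:
jog_arm(plan="0 0 0.3 0 1; 0 0 0.8 0 1; 0 0 1.5 0 1; 0 0 2.3 0 1; 0 0 3 0 1; 0 0 3 0 1; 0 0 3 0 1")

```text
t: 5.87
ee_pos: [542.6, -199.3, 135.8]
tool_rot: [3.138, 0.003, 1.716]
wrist_force: [-0.5, 0.6, -1.2]
width: 0.27
```

```bash
python3 - <<'E'
from h import *
s,p=wrist(); save(p,'w3'); print(s['t'],s['ee_pos'],s['tool_rot'],s['width'],s['wrist_force'])
E
```

```text
5.8667 [ 542.58530279 -199.27319694  135.75130302] [3.13829643e+00 2.51584780e-03 1.71568162e+00] 0.26991940761399974 [-0.51806648  0.61683161 -1.2399575 ]
```

View pics/w3.png

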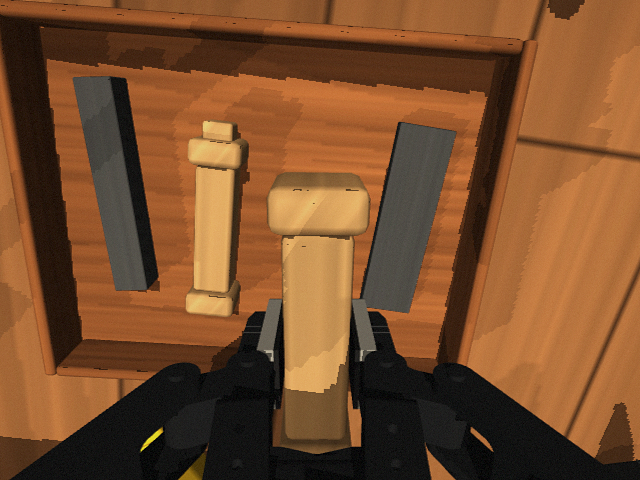

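```bash
python3 - <<'E'
from h import *
s,p=wrist()
za=s['ee_pos'][2]+8.7
y=s['tool_rot'][2]; ux=np.array([np.cos(y),np.sin(y),0]); uy=np.array([np.sin(y),-np.cos(y),0])
def loc(n,rc,z):
    d=atz(p,rc,z)-s['ee_pos']; print(n,np.round([d@ux,d@uy],1))
for k in (-4,0,4):
    loc('butt/grip edge',(237,317),za+12+k); loc('butt top far',(174,317),za+16+k)
    loc('butt bottomtop near',(230,317),za+16+k)
    loc('edgesL',(270,284),za+12+k);loc('edgesR',(270,351),za+12+k)
q=arm.read_camera('side'); save(q,'s3')
E
```

```text
butt/grip edge [39.5 -0.2]
butt top far [60.9 -0.2]
butt bottomtop near [43.2 -0.2]
edgesL [ 27.8 -11.3]
edgesR [27.8 11.3]
butt/grip edge [40.9 -0.2]
butt top far [61.6 -0.3]
butt bottomtop near [44.5 -0.2]
edgesL [ 29.5 -11. ]
edgesR [29.5 10.9]
butt/grip edge [42.2 -0.2]
butt top far [62.3 -0.3]
butt bottomtop near [45.8 -0.2]
edgesL [ 31.2 -10.6]
edgesR [31.2 10.5]
```

```bash
python3 - <<'E'
import cv2
a=cv2.imread('pics/s3.png')
cv2.imwrite('pics/s3c.png',cv2.resize(a[130:280,280:470],None,fx=4,fy=4,interpolation=cv2.INTER_CUBIC))
E
```

```text
(no output)
```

View pics/s3c.png

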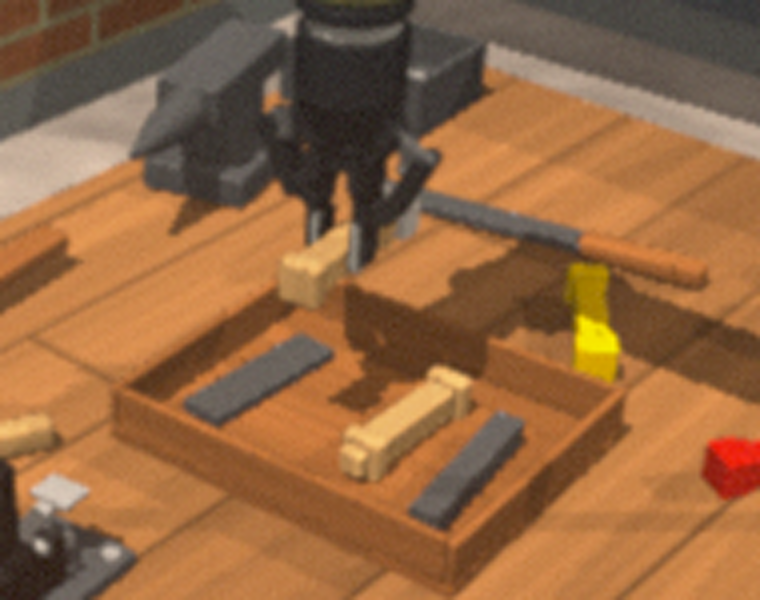

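Emit:
jog_arm(plan="-0.15 0.9 0.3 0 1; -0.3 1.9 0.6 0 1; -0.45 2.9 0.9 0 1; -0.6 3.9 1.2 0 1; -0.75 4.9 1.35 0 1; -0.9 5.9 1.35 0 1; -1.05 6.9 1.35 0 1; -1.2 7.9 1.35 0 1; -1.4 8.9 1.35 0 1; -1.6 9.9 1.35 0 1; -1.8 10.8 1.35 0 1; -1.8 11.2 1.35 0 1")

```text
t: 7.02
ee_pos: [465.5, 254.8, 186.4]
tool_rot: [-3.139, -0.003, 1.723]
wrist_force: [0.3, 0.6, -0.8]
width: 0.272
```

Emit:
jog_arm(plan="0 0 0 0 1; 0 0 0 0 1; 0 0 0 0 1")

```text
t: 7.27
ee_pos: [469.2, 247.6, 186.1]
tool_rot: [-3.139, 0.001, 1.715]
wrist_force: [0.2, -1.1, -1.9]
width: 0.271
```

```bash
python3 - <<'E'
from h import *
s,p=wrist(); save(p,'w4'); print(s['t'],s['ee_pos'],s['tool_rot'],s['width'],s['wrist_force'])
for l,z in [('cradle',45),('jaw',0),('clamp',0),('grip_back',100),('trigger_grip',100),('tab_pad',62)]:
    for m in arm.mark_of(p,l)[:1]: print(l,np.round(m['position']),m['conf'],np.round(atz(p,m['position'],z),1))
E
```

```text
7.2667 [469.23438525 247.55965706 186.14725934] [-3.13931465e+00  9.92862554e-04  1.71462069e+00] 0.2713141938603395 [ 0.21439407 -1.08153757 -1.93363797]
cradle [146. 418.] 0.91 [529.8 309.3  45. ]
jaw [266. 393.] 0.95 [542.7 202.3   0. ]
clamp [268. 397.] 0.67 [546.6 200.4   0. ]
```

View pics/w4.png

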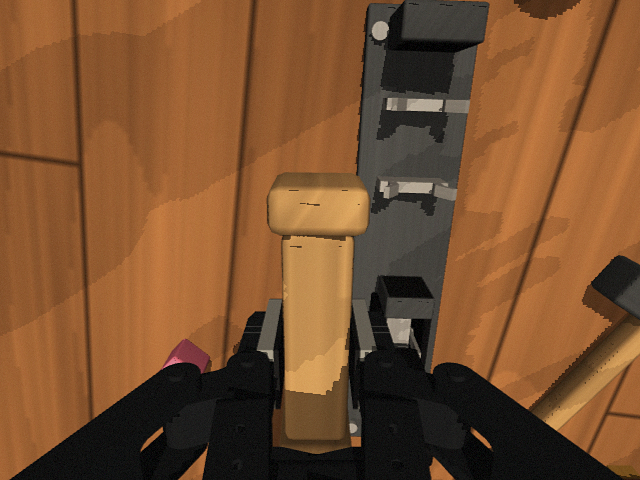

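```bash
python3 - <<'E'
import cv2
a=cv2.imread('pics/w4.png')
cv2.imwrite('pics/w4c.png',cv2.resize(a[0:150,350:500],None,fx=4,fy=4,interpolation=cv2.INTER_CUBIC))
cv2.imwrite('pics/w4d.png',cv2.resize(a[150:300,350:500],None,fx=4,fy=4,interpolation=cv2.INTER_CUBIC))
E
```

```text
(no output)
```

View pics/w4c.png

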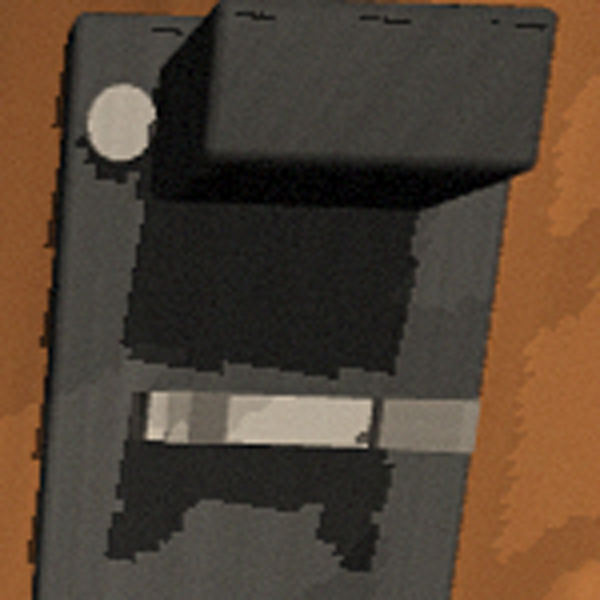

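View pics/w4d.png

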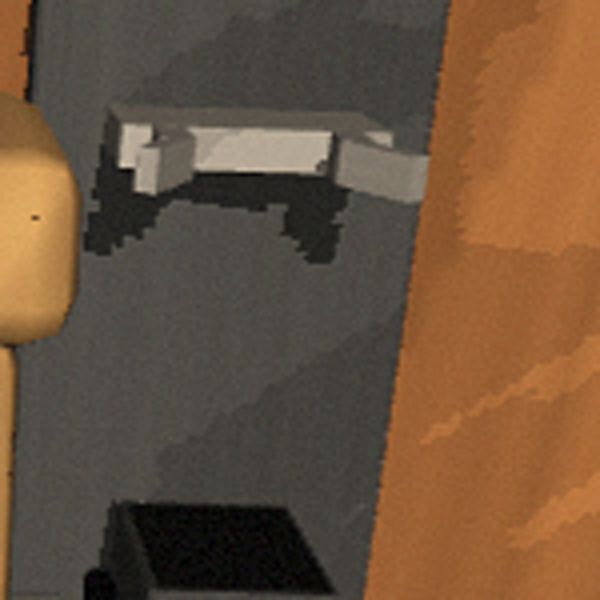

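```bash
cat > fit.py <<'E'
from h import *
from scipy.optimize import least_squares
s,p=wrist()
A=lambda x,y:(y/4,350+x/4)
B=lambda x,y:(150+y/4,350+x/4)
C=[((170,25,64),A(208,162)),((170,-25,64),A(533,168)),
((130,-25,55),A(474,452)),((138,-25,55),A(479,400)),((130,-13.5,33),A(372,447)),((138,-13.5,33),A(373,396)),
((72,-25,55),B(421,203)),((80,-25,55),B(428,153)),((72,-13.5,33),B(330,174)),((80,-13.5,33),B(334,131))]
E1=[((-40),A(505,205)),((-40),A(455,580)),((-40),B(440,80)),(-40,B(375,500)),(40,A(65,200)),(40,A(40,560))]
def W(v,X):
    c,sn=np.cos(v[2]),np.sin(v[2]); return np.array([v[0]+c*X[0]-sn*X[1],v[1]+sn*X[0]+c*X[1],X[2]])
def f(v,full=False):
    r=[]
    for X,u in C: r+=list((np.array(u)-proj(p,W(v,X))))
    for y,u in E1:
        g=atz(p,u,12); c,sn=np.cos(v[2]),np.sin(v[2]); yy=-sn*(g[0]-v[0])+c*(g[1]-v[1]); r.append((yy-y)*1.4)
    return np.array(r)
o=least_squares(f,[545,198,np.radians(96.5)],loss='soft_l1')
print(o.x,np.degrees(o.x[2])); print(np.round(f(o.x),1))
print('cradle',W(o.x,(105,0,45)),'jaw face corner px',[np.round(proj(p,W(o.x,(j,18,62)))) for j in (0,8)],[np.round(proj(p,W(o.x,(j,-18,62)))) for j in (0,8)])
for n,X in [('grip_back',(-100,0,100)),('trig',(-48,0,100)),('tab',(-152,0,62))]: print(n,W(o.x,X))
E
python3 fit.py
```

```text
[546.17159376 204.12029607   1.68126253] 96.32924712086024
[ 0.3  0.9 -1.4 -1.4 -0.  -0.4 -0.  -1.1  0.2  1.7 -0.5  0.4  0.5 -0.8
 -0.6 -0.7  0.7  1.5  0.5  1.1  1.  -0.3 -0.2  0.7 -0.4 -0.2]
cradle [534.59621813 308.48030124  45.        ] jaw face corner px [array([296., 387.]), array([286., 388.])] [array([298., 436.]), array([288., 437.])]
grip_back [557.19576102 104.72981496 100.        ]
trig [551.46319404 156.41286514 100.        ]
tab [562.928328    53.04676478  62.        ]
```

Emit:
jog_arm(plan="0.8 0.75 0 -0.38 1; 1.64 1.5 -0.5 -0.38 1; 1.64 1.5 -1.3 -0.38 1; 1.64 1.5 -2.1 -0.38 1; 1.64 1.5 -2.7 -0.38 1; 1.64 1.5 -2.9 -0.38 1; 1.64 1.5 -2.9 -0.38 1; 1.64 1.5 -2.9 -0.38 1")

```text
t: 8.33
ee_pos: [535.6, 309.2, 72.3]
tool_rot: [3.141, -0.0, 1.682]
wrist_force: [-0.4, 0.5, -0.5]
width: 0.272
```

```bash
python3 - <<'E'
from h import *
s,p=wrist(); save(p,'w5'); print(s['t'],s['ee_pos'],s['tool_rot'],s['width'],s['wrist_force'])
q=arm.read_camera('side'); a=cv2.cvtColor(q['pixels'],cv2.COLOR_RGB2BGR)
cv2.imwrite('pics/s5c.png',cv2.resize(a[200:370,150:340],None,fx=3.5,fy=3.5,interpolation=cv2.INTER_CUBIC))
E
```

```text
8.3333 [535.56385462 309.20298646  72.25994032] [ 3.14071889e+00 -4.69777490e-04  1.68217673e+00] 0.27194013915812726 [-0.39070075  0.47348248 -0.54125903]
```

View pics/w5.png

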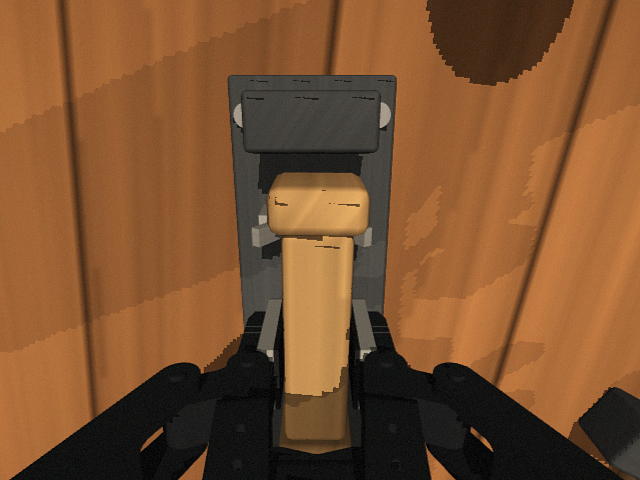

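View pics/s5c.png

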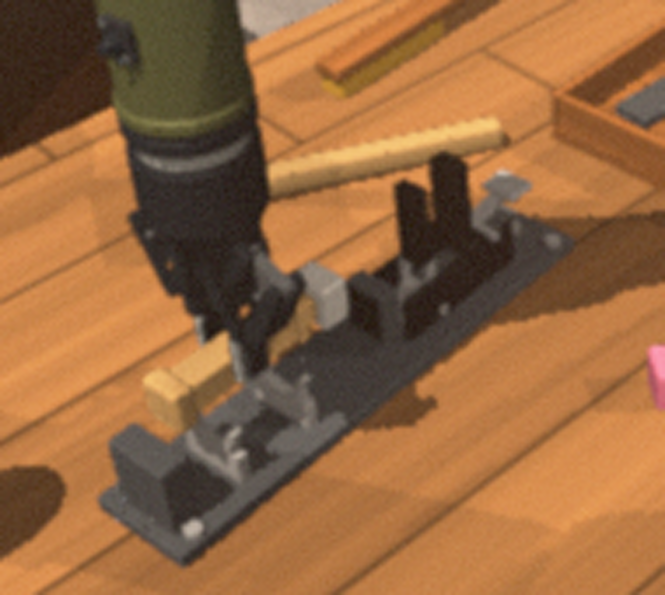

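```bash
python3 - <<'E'
from h import *
s,p=wrist()
v=[546.17,204.12,1.68126]
def W(X):
    c,sn=np.cos(v[2]),np.sin(v[2]); return np.array([v[0]+c*X[0]-sn*X[1],v[1]+sn*X[0]+c*X[1],X[2]])
for X in [(170,25,64),(170,-25,64),(130,25,55),(130,-25,55),(190,25,64),(190,-25,64),(150,40,12),(150,-40,12)]: print(X,np.round(proj(p,W(X)),1))
a=cv2.cvtColor(p['pixels'],cv2.COLOR_RGB2BGR)
cv2.imwrite('pics/w5c.png',cv2.resize(a[70:270,220:410],None,fx=3,fy=3,interpolation=cv2.INTER_CUBIC))
print(s['ee_pos'])
E
```

```text
(170, 25, 64) [151.8 244.9]
(170, -25, 64) [152.  379.7]
(130, 25, 55) [245.3 253.5]
(130, -25, 55) [245.3 371.6]
(190, 25, 64) [ 94.6 241.8]
(190, -25, 64) [ 94.8 382.6]
(150, 40, 12) [179.7 234.3]
(150, -40, 12) [179.9 391.6]
[536.40402707 309.75816453  73.71012792]
```

View pics/w5c.png

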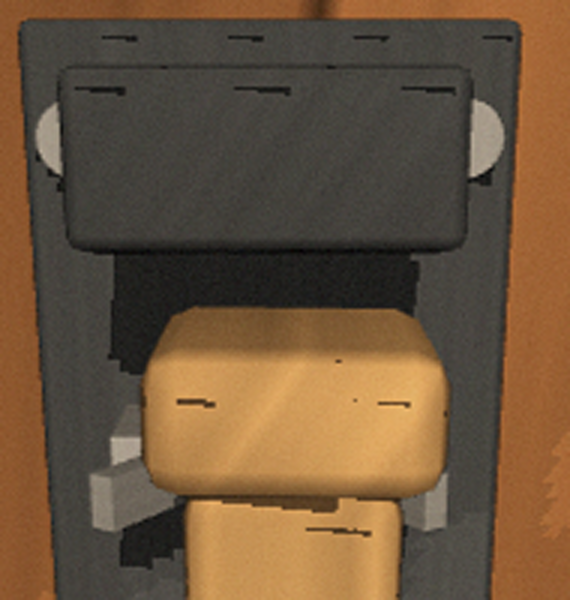

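Emit:
jog_arm(plan="-0.03 -0.04 -0.2 0 1; -0.03 -0.04 -0.5 0 1; -0.03 -0.04 -0.7 0 1; -0.03 -0.04 -0.8 0 1; -0.03 -0.04 -0.8 0 1; -0.03 -0.04 -0.8 0 1", squeeze=25)

```text
t: 8.98
ee_pos: [533.5, 307.3, 38.8]
tool_rot: [-3.141, 0.0, 1.683]
wrist_force: [0.3, 0.2, -1.4]
width: 0.271
```

```bash
python3 - <<'E'
from h import *
s,p=wrist(); save(p,'w6'); print(s['t'],s['ee_pos'],s['tool_rot'],s['width'],s['wrist_force'])
q=arm.read_camera('side'); a=cv2.cvtColor(q['pixels'],cv2.COLOR_RGB2BGR)
cv2.imwrite('pics/s6c.png',cv2.resize(a[200:370,150:340],None,fx=3.5,fy=3.5,interpolation=cv2.INTER_CUBIC))
E
```

```text
8.9833 [533.52016729 307.3102033   38.77777368] [-3.14060383e+00  1.83181083e-04  1.68258963e+00] 0.2710376426027012 [ 0.30537359  0.19763785 -1.36345875]
```

View pics/s6c.png

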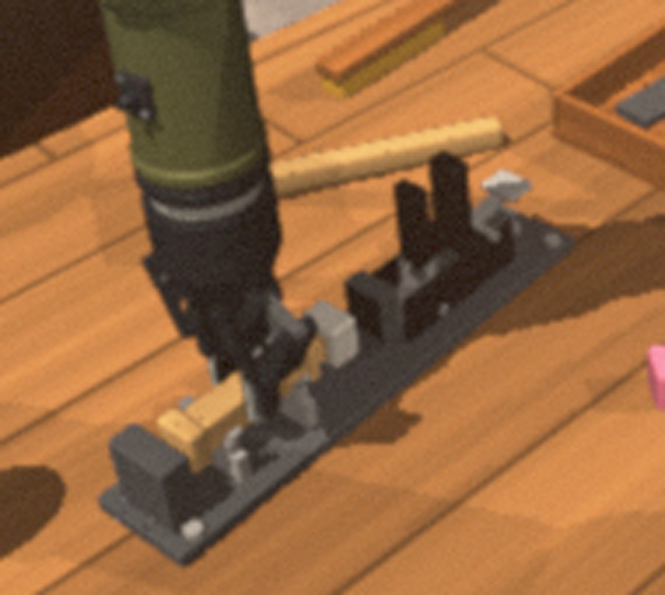

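Emit:
jog_arm(plan="0 0 -0.04 0 1; 0 0 -0.08 0 1; 0 0 -0.08 0 1")

```text
t: 9.33
ee_pos: [534.1, 307.6, 36.4]
tool_rot: [3.141, -0.0, 1.682]
wrist_force: [-0.3, 0.3, -1.9]
width: 0.276
```

Emit:
jog_arm(plan="0 0 -0.03 0 1; 0 0 -0.05 0 1; 0 0 -0.05 0 1")

```text
t: 9.58
ee_pos: [534.1, 307.6, 36.3]
tool_rot: [3.141, 0.001, 1.683]
wrist_force: [-3.4, -3.2, 11.4]
width: 0.274
```

Emit:
jog_arm(plan="0 0 0.02 0 0.3; 0 0 0.02 0 0.1; 0 0 0.02 0 -0.1; 0 0 0.02 0 -0.1; 0 0 0.02 0 -0.1")

```text
t: 10.0
ee_pos: [533.8, 307.3, 34.7]
tool_rot: [-3.141, 0.0, 1.682]
wrist_force: [-0.5, 0.6, 0.7]
width: 0.55
```

Emit:
jog_arm(plan="0 0 0.3 0 -0.1; 0 0 0.8 0 -0.1; 0 0 1.6 0 -0.1; 0 0 2.4 0 -0.1; 0 -0.8 3.2 0 -0.1; 0 -1.2 3.2 0 -0.1; 0 -1.2 3.2 0 -0.1; 0 -1.2 3.2 0 -0.1")

```text
t: 10.67
ee_pos: [534.6, 258.2, 164.0]
tool_rot: [3.14, 0.001, 1.68]
wrist_force: [0.4, 0.7, -0.1]
width: 0.553
```

```bash
python3 - <<'E'
from h import *
s,p=wrist(); save(p,'w7'); print(s['t'],s['ee_pos'],s['tool_rot'],s['width'],s['wrist_force'])
q=arm.read_camera('side'); a=cv2.cvtColor(q['pixels'],cv2.COLOR_RGB2BGR)
cv2.imwrite('pics/s7c.png',cv2.resize(a[200:370,150:340],None,fx=3.5,fy=3.5,interpolation=cv2.INTER_CUBIC))
E
```

```text
10.6667 [534.63466409 258.20424508 164.01421165] [3.13988953e+00 6.17898230e-04 1.67979033e+00] 0.5525165791155124 [ 0.44195843  0.70354588 -0.10563407]
```

View pics/s7c.png

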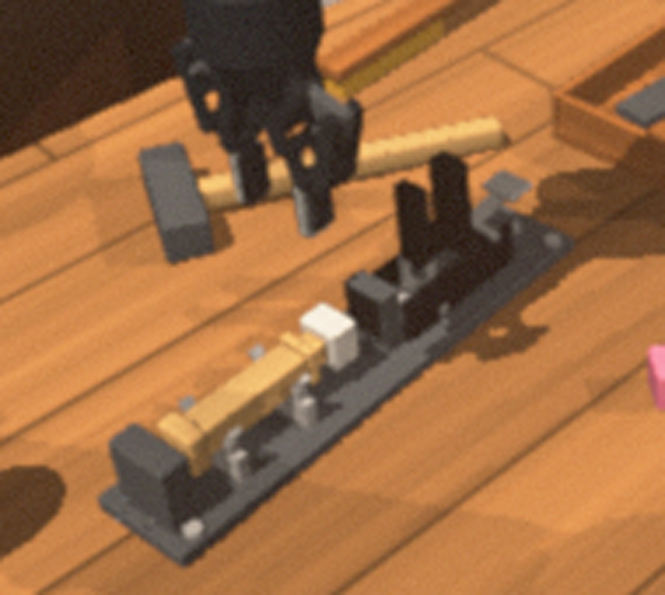

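View pics/w7.png

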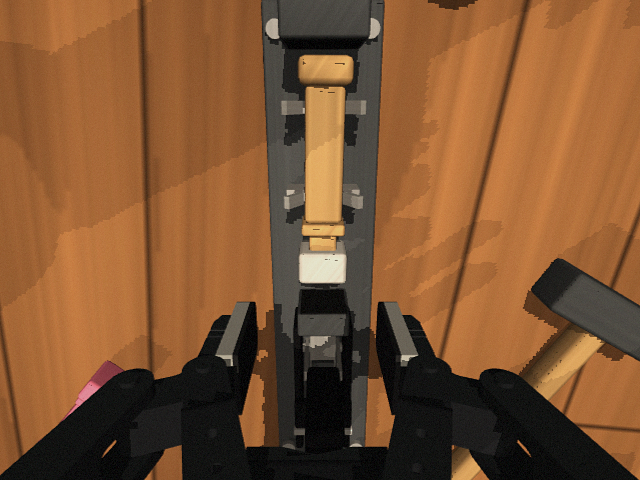

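```bash
cat >> h.py <<'E'
V=[546.17,204.12,1.68126]
def W(X):
    c,sn=np.cos(V[2]),np.sin(V[2]); return np.array([V[0]+c*X[0]-sn*X[1],V[1]+sn*X[0]+c*X[1],X[2]])
def C(w):
    c,sn=np.cos(V[2]),np.sin(V[2]); d=np.array(w)-[V[0],V[1],0]; return np.round([c*d[0]+sn*d[1],-sn*d[0]+c*d[1],d[2]],1)
E
python3 - <<'E'
from h import *
s,p=wrist()
for n,rc,z in [('butt/grip',(87,325.5),57),('grip/sh',(222,323),57),('sh near cap',(236,323),59),('cap back top',(252,323),61),('cap outer top',(282,323),61),('jawtop',(314,323),62)]:
    print(n,C(atz(p,rc,z)))
print([np.round(proj(p,W((x,y,118))),0) for x,y in [(-48,0),(-84,0),(-100,0)]])
a=cv2.cvtColor(p['pixels'],cv2.COLOR_RGB2BGR)
cv2.imwrite('pics/w7c.png',cv2.resize(a[180:460,260:390],None,fx=2.1,fy=2.1,interpolation=cv2.INTER_CUBIC))
E
```

```text
butt/grip [146.5   2.   57. ]
grip/sh [65.6  2.8 57. ]
sh near cap [56.8  2.8 59. ]
cap back top [46.6  2.7 61. ]
cap outer top [25.4  2.5 61. ]
jawtop [ 2.1  2.4 62. ]
[array([437., 328.]), array([484., 327.]), array([503., 327.])]
```

View pics/w7c.png

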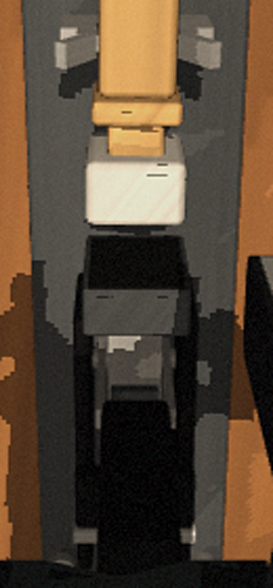

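Emit:
jog_arm(plan="0 0 0.3 -1.4 -1; 0.1 -0.4 0.65 -2.8 -1; 0.1 -0.8 0.65 -4.2 -1; 0.2 -1.2 0.65 -5.6 -1; 0.2 -1.6 0.65 -7 -1; 0.3 -2 0.65 -8.4 -1; 0.3 -2.4 0.65 -9.8 -1; 0.4 -2.8 0.65 -11.2 -1; 0.5 -3.2 0.65 -12.6 -1; 0.5 -3.4 0.65 -14 -1; 0.5 -3.4 0.65 -15.4 -1; 0.5 -3.4 0.65 -16.8 -1", squeeze=60)

```text
t: 11.82
ee_pos: [553.5, 123.8, 188.1]
tool_rot: [-3.141, 0.002, 0.211]
wrist_force: [-0.4, 0.4, 1.1]
width: 0.998
```

Emit:
jog_arm(plan="0 0 0 -0.6 -1; 0 0 0 -1.2 -1; 0 0 0 -1.2 -1; 0 0 0 -1.2 -1")

```text
t: 12.15
ee_pos: [553.4, 124.6, 188.3]
tool_rot: [-3.141, 0.001, 0.115]
wrist_force: [0.0, -0.7, 0.2]
width: 1.001
```

```bash
python3 - <<'E'
from h import *
s,p=wrist(); save(p,'w8'); print(s['t'],s['ee_pos'],s['tool_rot'],s['width'],s['wrist_force'],C(s['ee_pos']))
for l,z in [('grip_back',100),('trigger_grip',100),('tab_pad',62),('jaw',0)]:
    for m in arm.mark_of(p,l)[:1]: print(l,np.round(m['position']),m['conf'],C(atz(p,m['position'],z)))
E
```

```text
12.15 [553.39657559 124.56011096 188.31692216] [-3.14112017e+00  1.28759867e-03  1.15021551e-01] 1.0014824523907082 [ 0.04716425 -0.68606665  0.16953325] [-79.9   1.6 188.3]
grip_back [243. 349.] 0.85 [-100.     1.2  100. ]
trigger_grip [245. 262.] 0.56 [-47.6   3.  100. ]
tab_pad [225. 425.] 0.97 [-155.8    1.3   62. ]
jaw [202. 219.] 0.9 [1.5 1.2 0. ]
```

View pics/w8.png

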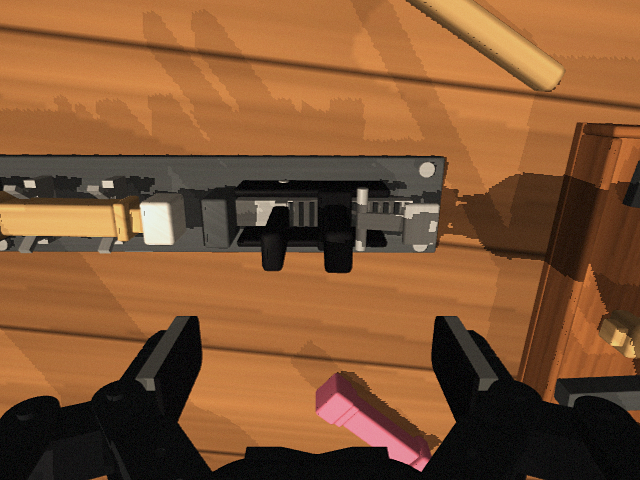

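Emit:
jog_arm(plan="0.03 -0.06 -0.3 0 -1; 0.03 -0.06 -0.9 0 -1; 0.03 -0.06 -1.6 0 -1; 0.03 -0.06 -2.2 0 -1; 0.03 -0.06 -2.6 0 -1; 0.03 -0.06 -2.75 0 -1; 0.03 -0.06 -2.75 0 -1; 0.03 -0.06 -2.75 0 -1")

```text
t: 13.07
ee_pos: [555.3, 121.0, 79.1]
tool_rot: [-3.141, -0.0, 0.112]
wrist_force: [0.1, 0.4, 0.4]
width: 0.998
```

Emit:
jog_arm(plan="0 0 0 0 0; 0 0 0 0 1; 0 0 0 0 1; 0 0 0 0 1; 0 0 0 0 1; 0 0 0 0 1; 0 0 0 0 1; 0 0 0 0 1; 0 0 0 0 1", squeeze=60)

```text
t: 13.82
ee_pos: [556.9, 121.6, 82.8]
tool_rot: [3.142, -0.004, 0.111]
wrist_force: [-3.8, -2.4, 16.0]
width: 0.394
```

```bash
python3 - <<'E'
from h import *
s,p=wrist(); save(p,'w9'); print(s['t'],s['ee_pos'],s['tool_rot'],s['width'],s['wrist_force'],C(s['ee_pos']))
for l,z in [('jaw',0)]:
    for m in arm.mark_of(p,l)[:1]: print(l,np.round(m['position']),m['conf'],C(atz(p,m['position'],z)))
E
```

```text
13.8167 [556.94721889 121.58163873  82.79587375] [ 3.14157709 -0.00430668  0.11099987] 0.3937658464775912 [-3.75600751 -2.3594269  15.95966432] [-83.2  -1.6  82.8]
```

View pics/w9.png

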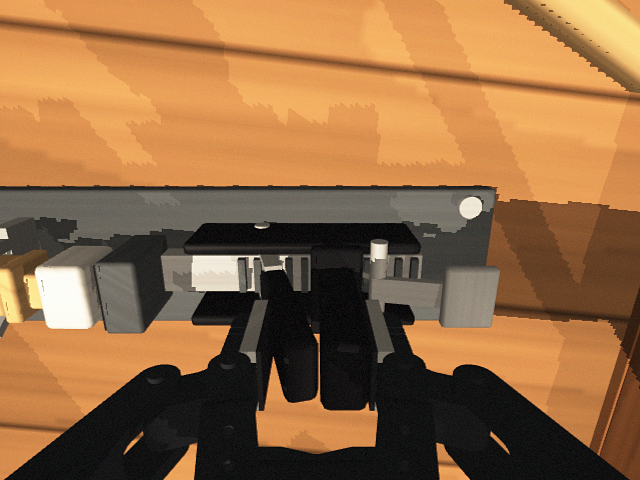

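Emit:
jog_arm(plan="0 0 0 0 -1; 0 0 0 0 -1; 0 0 0 0 -1; 0 0 0 0 -1; 0 0 0 0 -1; 0 0 0 0 1; 0 0 0 0 1; 0 0 0 0 1; 0 0 0 0 1; 0 0 0 0 1; 0 0 0 0 1; 0 0 0 0 1")

```text
t: 14.92
ee_pos: [556.1, 121.7, 81.7]
tool_rot: [-3.141, -0.002, 0.111]
wrist_force: [-5.1, -0.4, 15.8]
width: 0.398
```

```bash
python3 - <<'E'
from h import *
s,p=wrist(); save(p,'w10'); print(s['t'],s['ee_pos'],s['tool_rot'],s['width'],s['wrist_force'],C(s['ee_pos']))
E
```

```text
14.9167 [556.08457701 121.66057571  81.73907854] [-3.14120697e+00 -2.05818641e-03  1.11146999e-01] 0.3979824048566944 [-5.10860161 -0.41064961 15.8406727 ] [-83.   -0.8  81.7]
```

View pics/w10.png

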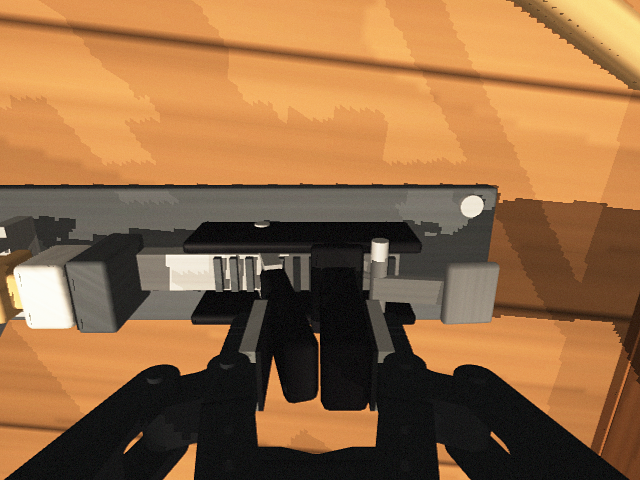

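Emit:
jog_arm(plan="0 0 0 0 -1; 0 0 0 0 -1; 0 0 0 0 -1; 0 0 0 0 -1; 0 0 0 0 -1; 0 0 0 0 1; 0 0 0 0 1; 0 0 0 0 1; 0 0 0 0 1; 0 0 0 0 1; 0 0 0 0 1; 0 0 0 0 1")

```text
t: 15.97
ee_pos: [556.1, 121.6, 81.8]
tool_rot: [-3.141, -0.002, 0.111]
wrist_force: [-5.2, -0.5, 15.5]
width: 0.397
```

```bash
python3 - <<'E'
from h import *
s,p=wrist(); save(p,'w11'); print(s['t'],s['width'],s['wrist_force'],C(s['ee_pos']))
E
```

```text
15.9667 0.3973266778199394 [-5.18054614 -0.54055527 15.51702233] [-83.1  -0.7  81.8]
```

Emit:
jog_arm(plan="0 0 0 0 -1; 0 0 0 0 -1; 0 0 0 0 -1; 0 0 0 0 -1; 0 0 0 0 -1; 0 0 0 0 1; 0 0 0 0 1; 0 0 0 0 1; 0 0 0 0 1; 0 0 0 0 1; 0 0 0 0 1; 0 0 0 0 1")

```text
t: 17.02
ee_pos: [556.1, 121.6, 81.8]
tool_rot: [-3.141, -0.002, 0.111]
wrist_force: [-4.8, -1.1, 16.3]
width: 0.393
```

```bash
python3 - <<'E'
from h import *
s,p=wrist(); save(p,'w12'); print(s['t'],s['width'],s['wrist_force'],C(s['ee_pos']))
a=cv2.imread('pics/w11.png')[200:350,0:300];b=cv2.imread('pics/w12.png')[200:350,0:300]
cv2.imwrite('pics/w1112.png',np.vstack([cv2.resize(i,None,fx=2,fy=2) for i in(a,b)]))
q=arm.read_camera('side'); a=cv2.cvtColor(q['pixels'],cv2.COLOR_RGB2BGR)
cv2.imwrite('pics/s12c.png',cv2.resize(a[200:370,150:340],None,fx=3.5,fy=3.5,interpolation=cv2.INTER_CUBIC))
E
```

```text
17.0167 0.39331991898526775 [-4.83777301 -1.06421141 16.29805042] [-83.1  -0.7  81.8]
```

View pics/w1112.png

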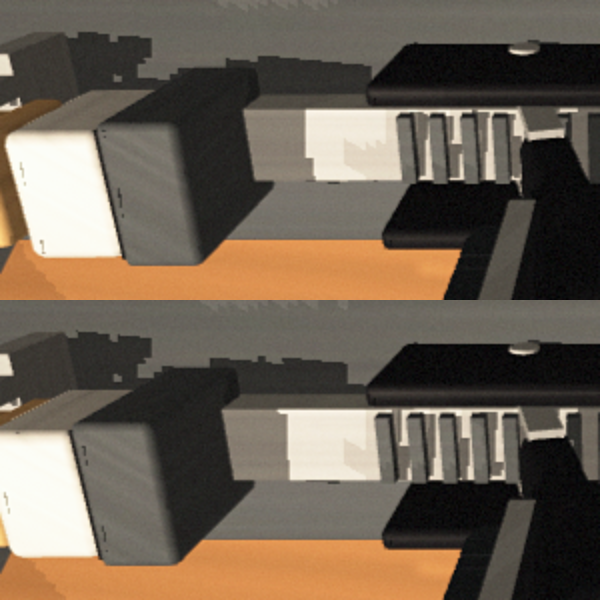

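View pics/s12c.png

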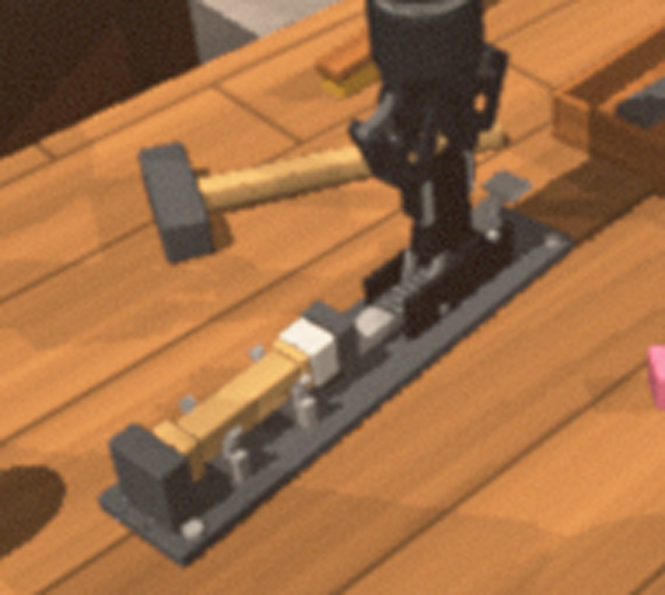

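Emit:
jog_arm(plan="0 0 0 0 -1; 0 0 0 0 -1; 0 0 0 0 -1; 0 0 0 0 -1; 0 0 0 0 -1; 0 0 0 0 1; 0 0 0 0 1; 0 0 0 0 1; 0 0 0 0 1; 0 0 0 0 1; 0 0 0 0 1; 0 0 0 0 1")

```text
t: 18.12
ee_pos: [556.0, 121.6, 82.1]
tool_rot: [-3.142, -0.002, 0.111]
wrist_force: [-6.1, -1.9, 17.7]
width: 0.396
```

Emit:
jog_arm(plan="0 0 0 0 1; 0 0 0 0 1; 0 0 0 0 1")

```text
t: 18.37
ee_pos: [556.0, 121.6, 82.1]
tool_rot: [-3.141, -0.002, 0.111]
wrist_force: [-5.5, -0.6, 17.6]
width: 0.393
```

```bash
python3 - <<'E'
from h import *
s,p=wrist(); save(p,'w13'); print(s['t'],s['width'],s['wrist_force'],C(s['ee_pos']))
E
```

```text
18.3667 0.39314714364749553 [-5.49946741 -0.5908698  17.58823549] [-83.1  -0.7  82.1]
```

Emit:
jog_arm(plan="0 0 0 0 -1; 0 0 0 0 -1; 0 0 0 0 -1; 0 0 0 0 -1; 0 0 0 0 -1; 0 0 0 0 1; 0 0 0 0 1; 0 0 0 0 1; 0 0 0 0 1; 0 0 0 0 1; 0 0 0 0 1; 0 0 0 0 1")

```text
t: 19.42
ee_pos: [556.1, 121.6, 82.1]
tool_rot: [-3.141, -0.002, 0.111]
wrist_force: [-5.9, -1.6, 16.8]
width: 0.398
```

Emit:
jog_arm(plan="0 0 0 0 1; 0 0 0 0 1; 0 0 0 0 1")

```text
t: 19.67
ee_pos: [556.1, 121.6, 82.1]
tool_rot: [-3.141, -0.002, 0.111]
wrist_force: [-4.9, -1.0, 18.5]
width: 0.397
```

```bash
python3 - <<'E'
from h import *
s,p=wrist(); save(p,'w14'); print(s['t'],s['width'],s['wrist_force'],C(s['ee_pos']))
a=cv2.imread('pics/w13.png')[200:350,0:300];b=cv2.imread('pics/w14.png')[200:350,0:300]
cv2.imwrite('pics/w1314.png',np.vstack([cv2.resize(i,None,fx=2,fy=2) for i in(a,b)]))
q=arm.read_camera('side'); a=cv2.cvtColor(q['pixels'],cv2.COLOR_RGB2BGR)
cv2.imwrite('pics/s14c.png',cv2.resize(a[270:370,190:270],None,fx=6,fy=6,interpolation=cv2.INTER_CUBIC))
E
```

```text
19.6667 0.39675900971479205 [-4.92556801 -0.97605552 18.46681057] [-83.1  -0.8  82.1]
```

View pics/w1314.png

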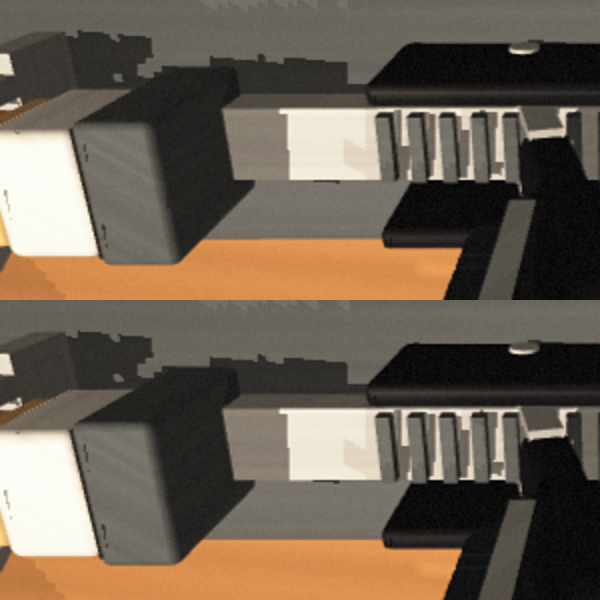

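View pics/s14c.png

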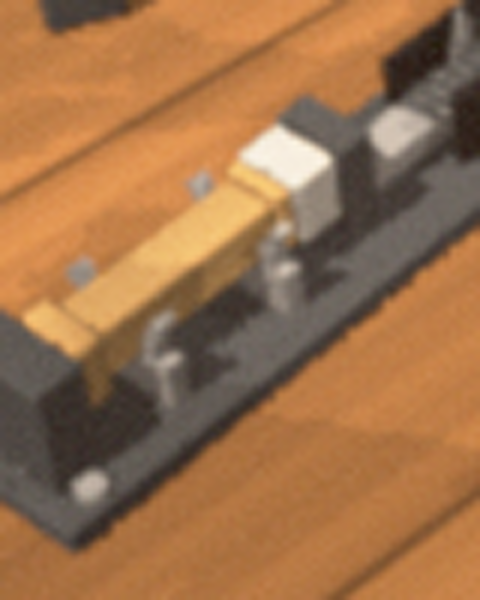

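```bash
python3 - <<'E'
from h import *
s,p=wrist()
print('jaw face',C(atz(p,(215,37),62)) , C(atz(p,(277,50),62)))
print('cap/shoulder', C(atz(p,(216,0),61)),[np.round(proj(p,W((40,y,62)))) for y in (18,-18)])
a=cv2.cvtColor(p['pixels'],cv2.COLOR_RGB2BGR)
cv2.imwrite('pics/w15c.png',cv2.resize(a[190:300,0:160],None,fx=5,fy=5,interpolation=cv2.INTER_CUBIC))
E
```

```text
jaw face [ 32.9 -37.3  62. ] [33.3 -9.1 62. ]
cap/shoulder [ 49.2 -36.6  61. ] [array([331.,  48.]), array([258.,  30.])]
```

View pics/w15c.png

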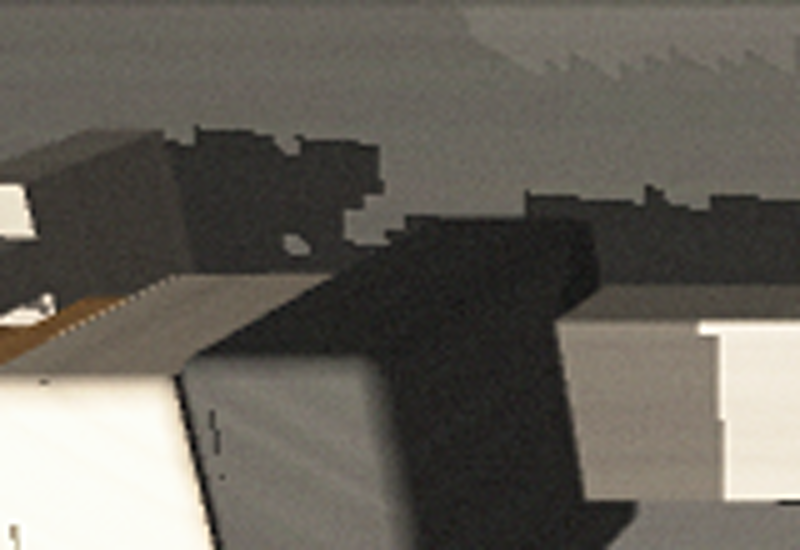

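```bash
python3 - <<'E'
import cv2,numpy as np
L=[cv2.resize(cv2.imread(f'pics/w{i}.png')[255:300,0:200],None,fx=4,fy=3) for i in (10,11,12,14)]
cv2.imwrite('pics/stk.png',np.vstack(L))
E
python3 - <<'E'
import sys; sys.path.insert(0,'.')
from h import *
s,p=wrist()
for j in (12,20,28,32,36,38,40):
    a=proj(p,W((j,-18,62)));b=proj(p,W((j,18,62))); print(j,np.round(a),np.round(b),'col at row 280',np.round(a[1]+(280-a[0])*(b[1]-a[1])/(b[0]-a[0]),1))
E
```

```text
12 [258.  95.] [331. 109.] col at row 280 99.1
20 [258.  77.] [331.  91.] col at row 280 80.9
28 [258.  58.] [331.  74.] col at row 280 62.8
32 [258.  49.] [331.  65.] col at row 280 53.7
36 [258.  40.] [331.  56.] col at row 280 44.6
38 [258.  35.] [331.  52.] col at row 280 40.1
40 [258.  30.] [331.  48.] col at row 280 35.5
```

View pics/stk.png

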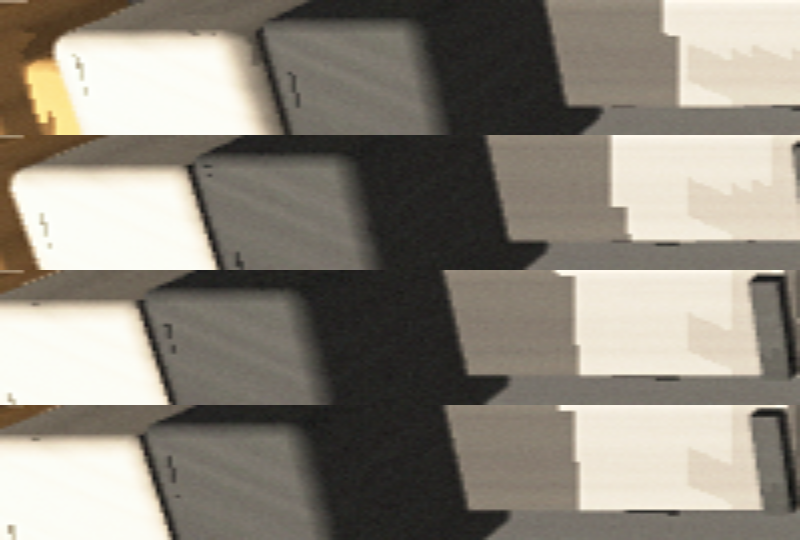

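Emit:
jog_arm(plan="0 0 0 0 -1; 0 0 0 0 -1; 0 0 0 0 -1; 0 0 0 0 -1; 0 0 0 0 -1; 0 0 0.4 0 -1; 0 0 1 0 -1; 0 0 1.8 0 -1; 0 0 2.75 0 -1; 0 0 2.75 0 -1; 0 0 2.75 0 -1")

```text
t: 20.78
ee_pos: [556.9, 120.5, 191.6]
tool_rot: [3.141, -0.005, 0.11]
wrist_force: [0.3, -0.3, -1.1]
width: 0.998
```

```bash
python3 - <<'E'
from h import *
s,p=wrist(); print(s['t'],s['ee_pos'],C(s['ee_pos']),s['tool_rot'][2],s['wrist_force'])
a=cv2.cvtColor(p['pixels'],cv2.COLOR_RGB2BGR)
cv2.imwrite('pics/w16c.png',cv2.resize(a[140:300,0:260],None,fx=3,fy=3,interpolation=cv2.INTER_CUBIC))
for l,z in [('tab_pad',62),('jaw',0),('cap_end',45),('handle',45)]:
    for m in arm.mark_of(p,l)[:1]: print(l,np.round(m['position']),m['conf'],C(atz(p,m['position'],z)))
E
```

```text
20.7833 [556.92487506 120.50695471 191.61030581] [-84.3  -1.5 191.6] 0.11033437998381568 [ 0.31021382 -0.26655992 -1.0833959 ]
tab_pad [225. 412.] 0.81 [-152.2   -1.1   62. ]
jaw [208. 168.] 0.68 [41.6  1.9  0. ]
cap_end [223. 150.] 0.76 [39.1  2.5 45. ]
handle [433. 376.] 0.95 [-138.5  198.4   45. ]
```

View pics/w16c.png

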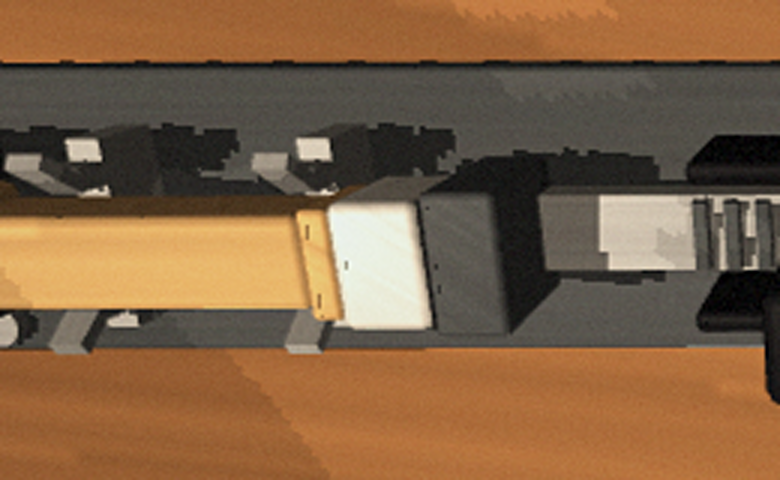

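Emit:
jog_arm(plan="0 -0.2 0 1.4 1; 0 -0.4 0 2.8 1; 0.05 -0.6 0 4.2 1; 0.1 -0.9 0 5.6 1; 0.15 -1.2 0 7 1; 0.15 -1.5 0 8.4 1; 0.15 -1.7 0 9.8 1; 0.15 -1.7 0 11.2 1; 0.15 -1.7 0 12.6 1; 0.15 -1.7 0 14 1; 0.15 -1.7 0 15.4 1; 0.15 -1.7 0 16.8 1")

```text
t: 22.03
ee_pos: [560.4, 52.8, 187.7]
tool_rot: [-3.14, -0.0, 1.584]
wrist_force: [-0.4, -0.4, -0.6]
width: 0.001
```

Emit:
jog_arm(plan="0 0 0 1.2 1; 0 0 -0.6 1.2 1; 0 0 -1.3 1.2 1; 0 0 -2 1.2 1; 0 0 -2.5 1.2 1; 0 0 -2.7 1.2 1; 0 0 -2.7 1.2 1; 0 0 -2.7 1.2 1")

```text
t: 22.7
ee_pos: [561.1, 53.2, 80.9]
tool_rot: [-3.141, -0.0, 1.683]
wrist_force: [0.5, 0.1, -0.2]
width: 0.002
```

```bash
python3 - <<'E'
from h import *
s,p=wrist(); save(p,'w17'); print(s['t'],s['ee_pos'],C(s['ee_pos']),s['tool_rot'][2],s['wrist_force'],s['width'])
q=arm.read_camera('side'); a=cv2.cvtColor(q['pixels'],cv2.COLOR_RGB2BGR)
cv2.imwrite('pics/s17c.png',cv2.resize(a[180:350,180:370],None,fx=3.5,fy=3.5,interpolation=cv2.INTER_CUBIC))
E
```

```text
22.7 [561.06088551  53.20313819  80.94762833] [-151.6    1.8   80.9] 1.6827352442369317 [ 0.50095364  0.08706176 -0.18191895] 0.0022433761950250756
```

View pics/w17.png

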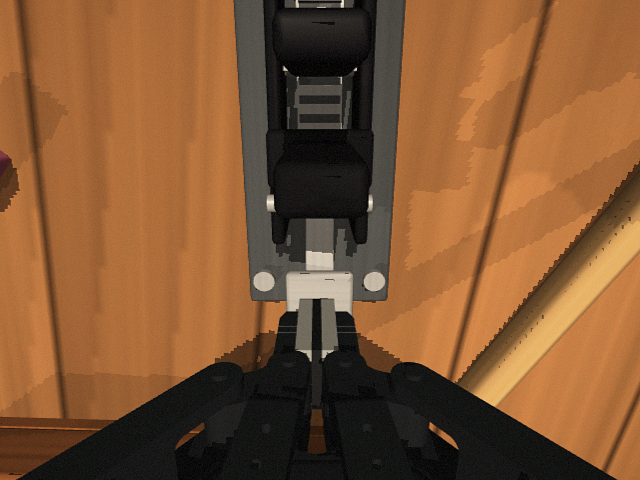

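View pics/s17c.png

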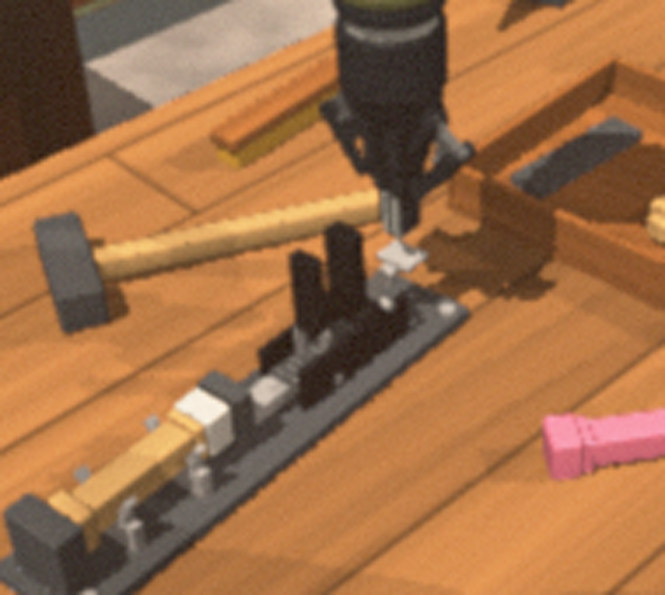

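Emit:
jog_arm(plan="0 0 -0.2 0 1; 0 0 -0.4 0 1; 0 0 -0.55 0 1; 0 0 -0.65 0 1; 0 0 -0.72 0 1; 0 0 -0.78 0 1; 0 0 -0.78 0 1; 0 0 -0.78 0 1; 0 0 -0.78 0 1")

```text
t: 23.55
ee_pos: [561.7, 51.1, 50.5]
tool_rot: [3.141, 0.003, 1.681]
wrist_force: [-0.7, -5.1, 7.2]
width: -0.0
```

```bash
python3 - <<'E'
from h import *
s=arm.sense();print(s['ee_pos'],s['wrist_force'])
q=arm.read_camera('side'); a=cv2.cvtColor(q['pixels'],cv2.COLOR_RGB2BGR)
cv2.imwrite('pics/s18c.png',cv2.resize(a[180:350,180:370],None,fx=3.5,fy=3.5,interpolation=cv2.INTER_CUBIC))
E
```

```text
[561.69808222  51.13838163  50.54532162] [-0.70131932 -5.13383093  7.20160867]
```

View pics/s18c.png

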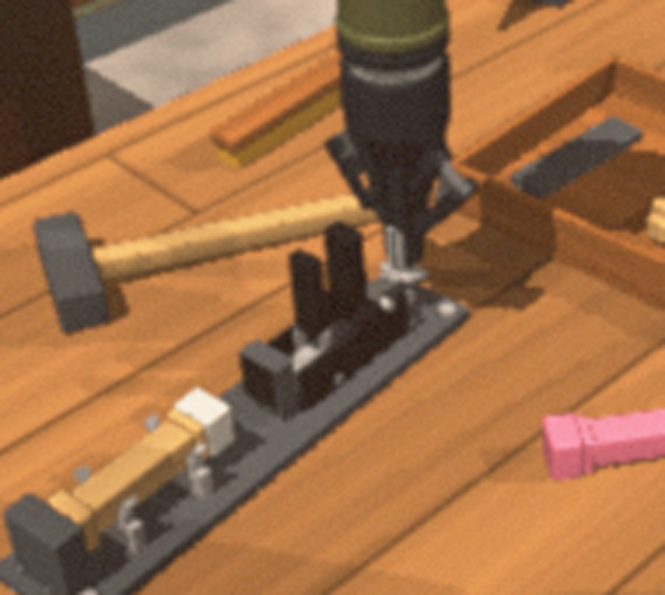

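The jaw has sprung open. I'll hold briefly, rise, and look again over the clamp.

Emit:
jog_arm(plan="0 0 0 0 1; 0 0 0 0 1; 0 0 0 0 1; 0 0 0.4 0 1; 0 0 1 0 1; 0 0 2 0 1; 0 0 3 0 1; 0 0 3.4 0 1; 0 0 3.4 0 1")

```text
t: 24.35
ee_pos: [563.6, 54.7, 190.4]
tool_rot: [3.134, -0.0, 1.683]
wrist_force: [0.4, 0.3, -0.5]
width: 0.001
```

Emit:
jog_arm(plan="-0.1 0.9 0 0 1; -0.2 1.8 0 0 1; -0.3 2.7 0 0 1; -0.4 3.6 0 0 1; -0.5 4.4 0 0 1; -0.6 5 0 0 1; -0.6 5 0 0 1; -0.6 5 0 0 1; -0.6 5 0 0 1")

```text
t: 25.1
ee_pos: [536.5, 252.4, 184.4]
tool_rot: [-3.14, 0.001, 1.683]
wrist_force: [0.2, -0.6, -0.3]
width: 0.001
```

```bash
python3 - <<'E'
from h import *
s,p=wrist(); save(p,'w19'); print(s['t'],s['ee_pos'],C(s['ee_pos']),s['wrist_force'])
q=arm.read_camera('side'); a=cv2.cvtColor(q['pixels'],cv2.COLOR_RGB2BGR)
cv2.imwrite('pics/s19c.png',cv2.resize(a[180:370,150:360],None,fx=3,fy=3,interpolation=cv2.INTER_CUBIC))
for l,z in [('jaw',0),('cap_end',45),('handle',45)]:
    for m in arm.mark_of(p,l)[:1]: print(l,np.round(m['position']),m['conf'],C(atz(p,m['position'],z)))
E
```

```text
25.1 [536.5413396  252.38635119 184.40928268] [ 49.    4.2 184.4] [ 0.22406053 -0.62134718 -0.28685807]
jaw [260. 320.] 0.73 [-0.  2.  0.]
cap_end [232. 320.] 0.82 [39.7  2.6 45. ]
handle [131. 320.] 0.66 [111.3   2.9  45. ]
```

View pics/w19.png

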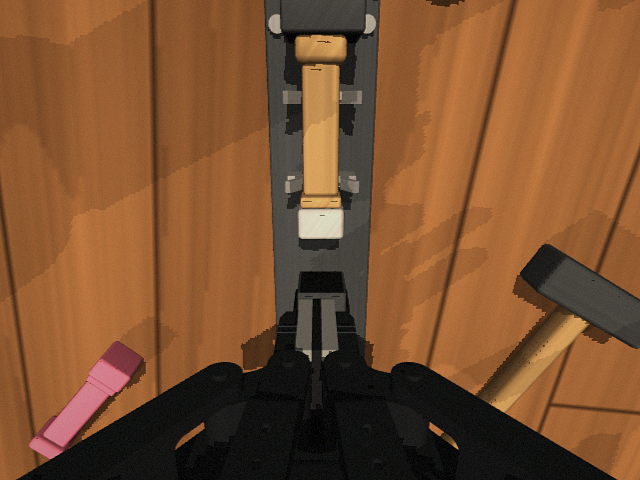

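View pics/s19c.png

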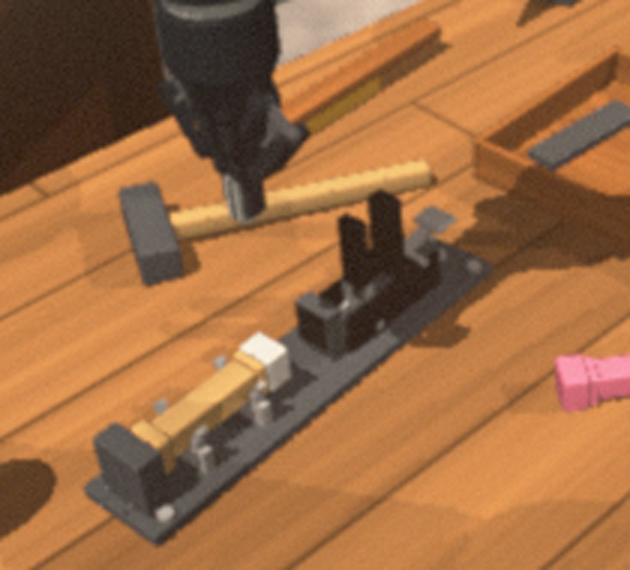

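```bash
python3 -c "
from bench import arm
print(arm.hand_in())"
```

```text
the job is handed in; nothing more can be done
None
```

I handed the job in at about 25 s of the 72 s allowed. I laid the capped handle in the cradle with its cap towards the jaw and let go. Six trigger squeezes drove the cap home; the jaw stopped advancing after the fourth, so the last two only confirmed it. I then pressed the release tab.

My last checks before handing in:
- **Cap:** it looks flush on the shoulder in the wrist and side pictures. Its end measured about 71.6 mm from the handle's origin (72 is home).
- **Handle:** its origin measured x ≈ 111 mm in the clamp's frame, in both rests with the butt at or very near the anvil.
- **Jaw:** it is back at about 0, and the gripper is clear at z ≈ 184 mm.

**Disagreements:**
- The last view put the handle at y ≈ +2.5 to 3 mm, but it shifted the jaw by about +2 mm too, so I took that as a calibration offset. Either value is within the 5 mm limit.
- While squeezed, the jaw read about 38.5 mm instead of 40, within the fit error. After I let go it read about 41.

I measured none of the other pieces again at the end. The ones visible in the last pictures show no sign of having moved.

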